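# Fit the hammer-head door stop into the sliding-door track

## Robot

A 6-joint arm with a two-finger parallel gripper is mounted at the origin on the work surface. World frame = base frame: x ahead of the robot, y to its left, z up, the work surface at z = 0. Lengths are in m, angles in degrees, forces in N, time in s.
With the tool pointing down it reaches from about 0.3 to 0.75 m from the base axis. Payload 8.5 kg.
Tool frame: the origin (TCP) lies at the very end of the fingers, on their centre line; the grasp point (between the pads) lies 19 mm behind it (env.hold_point_z is the distance from the TCP to the grasp point, in m); z points along the fingers, y is the line along which they close (so a half turn about z gives the same grasp; the last joint's range is limited). The gripper opens to 85 mm and grips with 20 to 120 N. Pads are 22 mm wide; open, the fingers measure 114 mm over their backs; the gripper's body (76 mm by 85 mm) begins 54 mm behind the grasp point. The pads swing forward as they close: fully open they stand 13 mm farther back than shut.
Start: joints at [63.524, 21.807, 74.336, -0, 83.858, -12.336], TCP at [0.134, 0.533, 0.231] pointing down, gripper open.
Joint ranges: [-178.18, 178.18], [-50.72, 133.34], [12.68, 142.11], [-81.47, 261.47], [9.98, 163.14], [-165.26, 165.26]. Speed limits (degrees/s): [136.94, 136.94, 180, 180, 180, 180].

## Interface

Orientations are given as a 3x3 rotation matrix whose columns are the frame's x, y, z axes.
In Python, from rig import env, optics gives the robot as it stands.
- The arm moves only by the shell command python3 -m jog 'ROWS' [OPENING] [FORCE]. ROWS is JSON, a list of rows, each an object with "linear": the shift along the tool's x, y, z in units of 40 mm (1.0 is 40 mm), a list of three; "roll": the turn about the tool's z in units of 5 degrees (1.0 is 5 degrees). A call has 1 to 12 rows; each row shifts and turns the commanded pose from where the row before left it, along the tool's axes as they then stand; what a row does not reach is not made up. A row lasts 1/12 s, in which the tool goes at most 41.7 mm and 7.16 degrees, less where a joint would pass 70% of its speed; a pose out of reach is approached as far as the arm can. A call is refused whole if a number of a shift passes 1 or a number of a turn 1, either way. A call with a gripper value outside its range is refused whole. OPENING is the opening, from -1 (shut) to 1 (fully open), set as the call begins (- or left out, the last holds). The fingers move at their own pace and stop on an object; FORCE is the grip in N (left out, the last holds). Time passes only in rows, so rows that do not move let the fingers close. It gives the time, the measured TCP pose, the force, the opening and the grip force at its end, in the units of the state.
- env.observe(): the state, without advancing time (a new reading comes with each control period).
- optics.get_image(name): name is "scene" or "side" or "wrist"; returns the picture (420x560x3 uint8, red, green, blue); there is no depth.
- optics.calibration(name): a dict with "fov_y" (degrees; the focal length in pixels is half the picture's height over the tangent of half this angle, whatever the lens; pixels are square), "cx", "cy" (the principal point, pixels), "T" (4x4, takes a point from camera to world coordinates). Camera axes: x right, y down, z forward; pixel columns grow to the right and rows downward; lengths in m; the calibration is good to about 2 mm. A picture is of the moment at which its call begins: read the wrist's pose just before it. calibration takes no time and is no camera call; for the wrist camera it gives the pose at the moment of the call.
- env.close_job(): hands the job in; it is judged then, once.
The state is a dict: "time_s": time; "q": joint angles; "qvel": joint speeds; "joint_efforts": joint torques, N m; "position": TCP position; "tool_rot": TCP orientation; "ft_force": force on the tool from outside, world axes, zero at the start; "wrist_torque": the same for the moment, N m; "grip_width": finger opening in m; "gripper_force": force on a finger pad.
Only numpy, scipy, OpenCV 4.12 (cv2) and the standard library are available. Lean on these libraries where they do the work, as an engineer would, in place of code of your own. Each camera call takes 0.05 s, during which the arm holds its last target. There are 200 camera calls.

## Task

Fit the door stop into the sliding-door track that is screwed down on the counter: lift the stop out of its wooden block, push its hammer head down through the open part of the slot against the spring strip, give it a quarter turn (either way) so that the head catches under both lips and the handle stands square across the track, then slide it along, still caught, until it has pressed the damper's plunger about half way in, and let go. Work gently: meet the lips slowly and never knock or force the stop hard against the track, and leave the other kitchen things where they are.

Things in the scene. Friction and masses are not known exactly. Their poses are not given: they have to be found in the camera images.
- stop: door stop, 59 mm high, 0.1 kg, upright in the wooden block, head in its slot, collar on its top. Origin: centre of the head's underside, z up. Upwards: steel hammer head 30 (x) x 12 mm (y), z 0 to 7 mm; steel stem 11 mm across, z 7 to 15; round grey collar 28 mm across, z 15 to 27; grey bar handle 36 (x, the same way as the head) x 12 mm (y), z 27 to 59.
- stop_grip (a point): the middle of the stop's bar handle, on its axis, 49 mm above the underside of the head and 22 mm above the collar's top: the place to grip, fingers across the 12 mm thickness. Axes as the stop's.
- block: beech parking block, fixed, 70 x 50 x 22 mm, with a 34 (x) x 16 mm (y) slot right through its centre. Origin: centre of its underside, on the counter.
- track: sliding-door track, fixed: aluminium channel 260 (its x) x 42 (y) x 30 mm high, slot up, ends closed. Origin: centre of its underside, on the counter. The slot runs along x on the centre line, 14 mm wide; the lips beside it are 3 mm thick (z 27 to 30 mm); inside it is 36 mm wide. The caught stop (its origin 20 mm above the track's) slides along the slot against about 2 to 11 N of friction.
- track_open (a point): a point on the slot's centre line level with the lips' top (30 mm above the counter), 60 mm from the track's centre on the -x side: the middle of the open part of the slot (100 mm long), where the stop goes in. Axes as the track's. Meet the lips, from above or below, at 10 to 15 mm/s at most: a gripped stop knocks hard on the rigid track when faster.
- strip (a joint): spring strip under the lips, whole track: m pressed down, 0 at rest (top 1 mm below the lips' underside), bottoms at 0.0135; pushes up 5 N plus 0.35 N per mm. Stop pushed fully down: collar on the lips, strip at 0.011, head 5 mm clear of the lips. From 0.007 to 0.011 the head clears the lips and can turn. Caught and let rise: 0.006. Unturned, the strip pushes the stop out.
- track_end (a point): top of the track's +x end, on the centre line, level with the lips' top. Axes as the track's. On this half sits the damper, fixed, NOT measured: a grey housing 40 (x) x 26 x 17 mm high, its centre 20 to 70 mm from this end. Its plunger, 9 mm thick with a 10 mm black tip, axis 8 mm above the lips, reaches 30 mm out of the housing towards -x: the tip is 70 to 120 mm from this end.
- plunger (a joint): travel of the damper's plunger in m: 0 fully out, 0.014 fully in; half way is 0.007. It pushes back with about 2.2 N when just touched and 2.8 N fully in, and follows the stop back if withdrawn. The caught stop's collar meets the tip when its axis is 14 mm short of it.
- egg_cup: bystander: small white ceramic egg cup, 48 mm across, 62 mm high, standing; origin at the centre of its foot
- pastry_wheel: bystander: beech pastry wheel lying flat, 190 mm long (wheel end at its +x), 24 mm high; origin on the counter near its middle
- bowl: bystander: blue plastic bowl, 140 mm across, 60 mm high; origin under its centre
- jar: bystander: glass jar with steel cap, 70 mm across, 90 mm high; origin under its centre
- cupboard_knob: bystander: round cupboard knob standing on its disc foot, 34 mm across, 38 mm high, no hammer head; origin under its centre
- spoon: bystander: wooden spoon lying along its x, about 220 mm long; origin near its middle, on the counter
- mug: bystander: white mug, 76 mm across, 80 mm high; origin under its centre
There are look-alikes about, which are no part of the job. Leave any yellow look-alike of the stop alone.

How it is judged:
By the outcome, as a careful person would: the job done as asked, in the order asked, and still so for the second after the job is handed in, with the robot touching nothing.
It also fails if it takes over 62 s, if anything falls off the work surface, if the arm or the gripper's body presses on something with over 40 N, if the wrist force passes 120 N, or if a joint passes its speed limit or range.

## Working session

There is one attempt and no reset: what is moved stays moved. The work goes in short steps, Python scripts to look and compute and a shell command to move; the robot and the scene stay as the last step left them, time stands still between calls to the robot, and variables do not carry over. Pictures are saved under pics/ and viewed, at most 10 in all, crops included, and the job is handed in when it is done.

```bash
ls; mkdir -p pics; python3 - <<'E'
from rig import env,optics
import cv2,numpy as np
s=env.observe();print(s['time_s'],s['position'],np.round(s['tool_rot'],3).tolist(),s['grip_width'],env.hold_point_z)
for n in("scene","side","wrist"):
    im=optics.get_image(n);c=optics.calibration(n);np.savez(f'pics/{n}0.npz',im=im,T=c['T'],f=c['fov_y'],cx=c['cx'],cy=c['cy'])
    print(n,c['fov_y'],c['cx'],c['cy'],np.round(c['T'],3).tolist(),{k:v for k,v in c.items() if k not in('T','fov_y','cx','cy')})
    cv2.imwrite(f'pics/{n}0.png',im[:,:,::-1])
E
```

```text
pics
0.0 [0.13424928 0.53308708 0.23071482] [[-0.97, 0.244, -0.001], [0.244, 0.97, -0.001], [0.0, -0.001, -1.0]] 0.08529612250235089 0.0187
scene 53.47886670976813 278.28810468604024 206.84767948063518 [[0.485, 0.574, -0.66, 1.235], [0.874, -0.301, 0.381, -0.426], [0.02, -0.761, -0.648, 0.725], [0.0, 0.0, 0.0, 1.0]] {}
side 49.8311590632325 277.3220701523869 216.6178229583773 [[-0.867, -0.365, 0.339, 0.152], [-0.498, 0.659, -0.564, 0.648], [-0.018, -0.658, -0.753, 0.971], [0.0, 0.0, 0.0, 1.0]] {}
wrist 65.13695763423864 276.04758006938613 209.67261761853112 [[0.245, 0.928, 0.281, 0.064], [0.97, -0.234, -0.072, 0.552], [-0.001, 0.29, -0.957, 0.373], [0.0, 0.0, 0.0, 1.0]] {}
```

View pics/scene0.png

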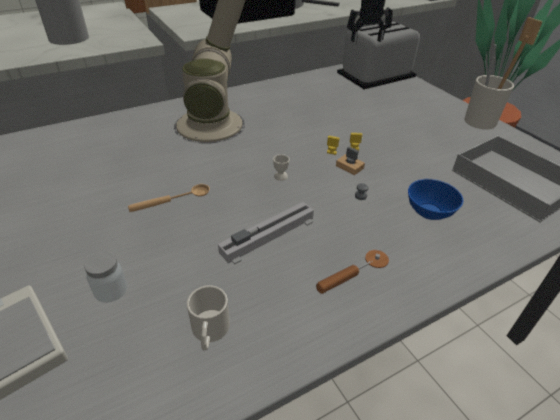

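View pics/side0.png

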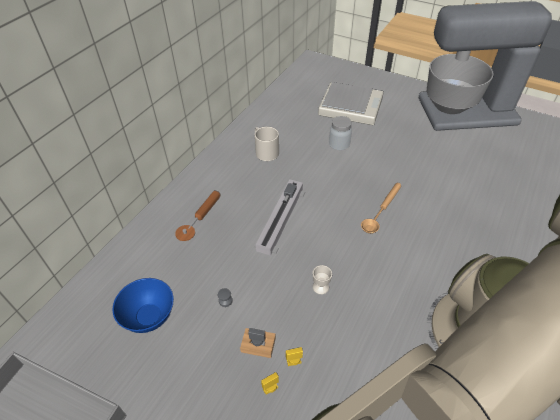

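Scene: block and stop at about (350,163), two yellow look-alikes just behind at (333,144) and (356,140), and the track running from (225,250) to (312,210) with the damper at its left end (241,237). Side: block at (258,342), track from (265,245) to (297,185), damper at (289,190).

```bash
python3 - <<'E'
import cv2,numpy as np
def crop(n,x0,y0,w,h,k):
    im=cv2.imread(f'pics/{n}0.png')[y0:y0+h,x0:x0+w];return cv2.resize(im,(w*k,h*k),interpolation=cv2.INTER_CUBIC)
a=crop('scene',210,195,110,75,7);cv2.imwrite('pics/c1.png',a)
b=crop('side',250,170,60,90,6);c=crop('side',230,318,72,80,5);d=crop('scene',325,125,50,50,7)
H=np.zeros((560,760,3),np.uint8);H[:540,:360]=b;H[:0]=0
H2=cv2.resize(c,(360,400));d2=d[:, :]
H[:400,380:740]=H2;cv2.imwrite('pics/c2.png',H);cv2.imwrite('pics/c3.png',d)
E
```

```text
(no output)
```

View pics/c1.png

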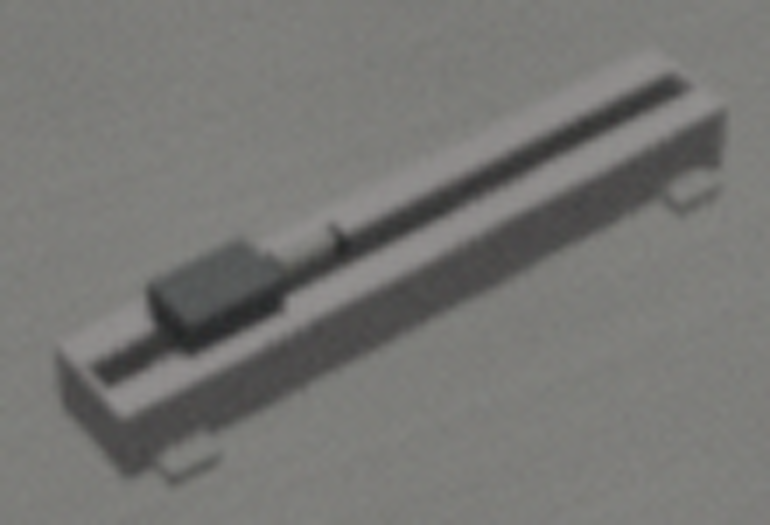

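View pics/c2.png

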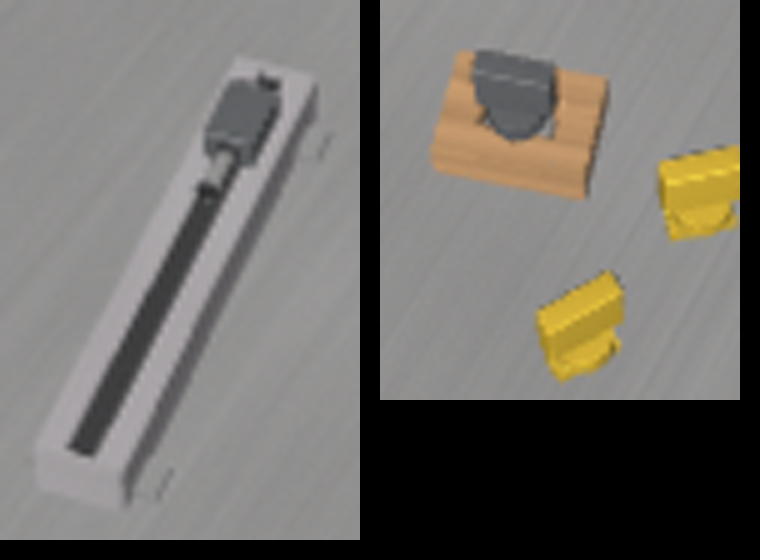

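c1: track top corners in crop pixels (58,350), (125,418), (725,103), (648,48), with the black tip at (340,237). c2: track corners (240,57), (317,78), (122,478), (38,450). Block top corners are about (77,52), (227,80), (210,165), (55,142), relative to the right panel, with the stop's handle above.

```bash
cat > h.py <<'E'
import numpy as np
class Cam:
    def __init__(s,npz):
        d=np.load(npz);s.T=d['T'];s.im=d['im'];s.f=210/np.tan(np.radians(float(d['f'])/2));s.c=np.array([float(d['cx']),float(d['cy'])])
    def ray(s,px):
        p=np.atleast_2d(px).astype(float);d=np.c_[(p-s.c)/s.f,np.ones(len(p))]@s.T[:3,:3].T
        return s.T[:3,3],d
    def plane(s,px,z):
        o,d=s.ray(px);return o+d*((z-o[2])/d[:,2])[:,None]
    def proj(s,P):
        q=(np.atleast_2d(P)-s.T[:3,3])@s.T[:3,:3];return q[:,:2]/q[:,2:]*s.f+s.c
E
python3 - <<'E'
from h import *
S=Cam('pics/scene0.npz');D=Cam('pics/side0.npz');np.set_printoptions(precision=4,suppress=True)
def tr(P):
    e1=(P[0]+P[1])/2;e2=(P[2]+P[3])/2;d=e1-e2;L=np.linalg.norm(d);print('c',(e1+e2)/2,'L',L,'yaw',np.degrees(np.arctan2(d[1],d[0])));return e1,d/L
e,u=tr(S.plane(np.array([[58,350],[125,418],[725,103],[648,48]])/7+[210,195],.03))
print('tip from end',(e-S.plane(np.array([[340,237]])/7+[210,195],.038)[0])@u)
e,u=tr(D.plane(np.array([[240,57],[317,78],[122,478],[38,450]])/6+[250,170],.03))
print('tip',(e-D.plane(np.array([[208,188]])/6+[250,170],.038)[0])@u)
B=D.plane(np.array([[77,52],[227,80],[210,165],[55,142]])/5+[230,318],.022);print(B,B.mean(0))
H=D.plane(np.array([[95,58],[173,70]])/5+[230,318],.049);print('handle',H)
d=B[1]+B[2]-B[0]-B[3];print(np.degrees(np.arctan2(d[1],d[0])))
import cv2
for n,C in(('S',S),('D',D)):
    hs=cv2.cvtColor(C.im,cv2.COLOR_RGB2HSV);m=cv2.inRange(hs,(22,150,80),(35,255,255))
    k,_,st,ce=cv2.connectedComponentsWithStats(m)
    for i in range(1,k):
        if st[i,4]>20:print(n,'yellow',ce[i],C.plane(ce[i:i+1],.035))
print('knob',D.plane([[225,298]],.02),'cup',D.plane([[321,280]],.03))
E
```

```text
c [ 0.5805 -0.0748  0.03  ] L 0.25919969576395263 yaw -80.69543407292481
tip from end 0.10100377648004505
c [ 0.5746 -0.0749  0.03  ] L 0.26120060245579096 yaw -81.02571309365068
tip 0.09518801125918291
[[0.4733 0.269  0.022 ]
 [0.4063 0.2473 0.022 ]
 [0.3925 0.2862 0.022 ]
 [0.4583 0.3108 0.022 ]] [0.4326 0.2783 0.022 ]
handle [[0.4556 0.2783 0.049 ]
 [0.4223 0.2663 0.049 ]]
-160.76685222952193
S yellow [355.0496 139.9917] [[0.3599 0.3541 0.035 ]]
S yellow [332.1727 144.3597] [[0.3481 0.2744 0.035 ]]
D yellow [293.605  355.9622] [[0.3428 0.278  0.035 ]]
D yellow [269.8595 383.0909] [[0.3576 0.3541 0.035 ]]
knob [[0.5603 0.2246 0.02  ]] cup [[0.3783 0.0714 0.03  ]]
```

View pics/wrist0.png

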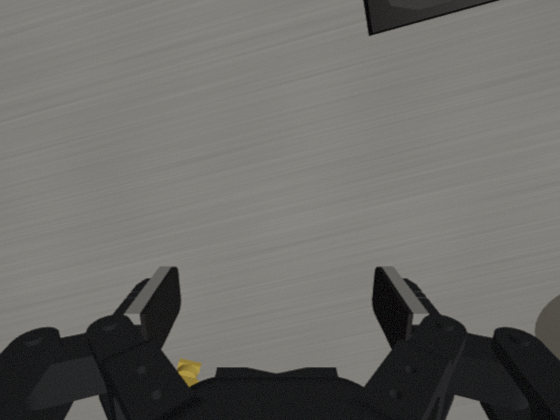

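Wrist view: bare counter, with a yellow look-alike at (188,370) and nothing else useful yet. I'll move above the block.

```bash
cat >> h.py <<'E'
def to(x,y,z=None):
    from rig import env
    s=env.observe();R=np.array(s['tool_rot']);p=np.array(s['position'])
    print('t',round(s['time_s'],2),'p',np.round(p,4),'yaw_y',round(np.degrees(np.arctan2(R[1,1],R[0,1])),2),'ft',np.round(s['ft_force'],2),'w',round(s['grip_width'],4))
    d=np.array([x,y,p[2] if z is None else z])-p;print('shift units',np.round(R.T@d/.04,3))
def snap(n,tag):
    from rig import optics
    import cv2
    c=optics.calibration(n);im=optics.get_image(n)
    np.savez(f'pics/{tag}.npz',im=im,T=c['T'],f=c['fov_y'],cx=c['cx'],cy=c['cy']);cv2.imwrite(f'pics/{tag}.png',im[:,:,::-1])
    return Cam(f'pics/{tag}.npz')
E
R='{"linear":[-0.73,-0.36,0]}'; python3 -m jog '[{"linear":[-0.73,-0.36,0]},{"linear":[-0.73,-0.36,0]},{"linear":[-0.73,-0.36,0]},{"linear":[-0.73,-0.36,0]},{"linear":[-0.73,-0.36,0]},{"linear":[-0.73,-0.36,0]},{"linear":[-0.73,-0.36,0]},{"linear":[-0.73,-0.36,0]},{"linear":[-0.73,-0.36,0]},{"linear":[-0.73,-0.36,0]},{"linear":[-0.73,-0.36,0]},{"linear":[-0.73,-0.36,0]}]'
python3 -m jog '[{"linear":[0,0,0],"roll":-0.95},{"linear":[0,0,0],"roll":-0.95},{"linear":[0,0,0],"roll":-0.95},{"linear":[0,0,0],"roll":-0.95},{"linear":[0,0,0],"roll":-0.95},{"linear":[0,0,0],"roll":-0.95},{"linear":[0,0,0],"roll":-0.95},{"linear":[0,0,0]},{"linear":[0,0,0]}]'
python3 - <<'E'
from h import *
to(.4326,.279);snap('wrist','w1')
E
```

```text
t 0.15 p [0.1343 0.5332 0.2309] yaw_y 75.86 ft [-0.48 -0.74  0.12] w 0.0855
shift units [-8.784e+00 -4.339e+00  3.000e-03]invalid input
invalid input
```

View pics/w1.png

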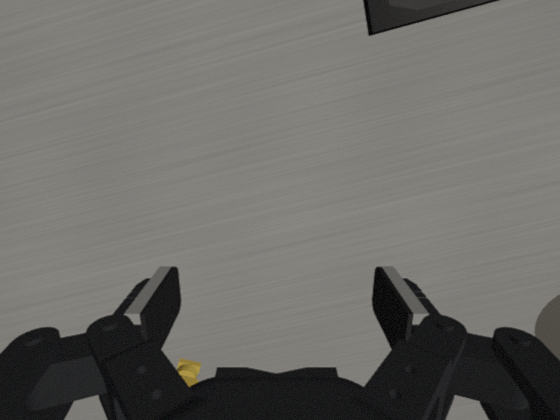

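The view hasn't changed because both calls were refused. Each row probably needs both keys.

```bash
python3 -m jog '[{"linear":[-0.73,-0.36,0],"roll":0},{"linear":[-0.73,-0.36,0],"roll":0},{"linear":[-0.73,-0.36,0],"roll":0},{"linear":[-0.73,-0.36,0],"roll":0},{"linear":[-0.73,-0.36,0],"roll":0},{"linear":[-0.73,-0.36,0],"roll":0},{"linear":[-0.73,-0.36,0],"roll":0},{"linear":[-0.73,-0.36,0],"roll":0},{"linear":[-0.73,-0.36,0],"roll":0},{"linear":[-0.73,-0.36,0],"roll":0},{"linear":[-0.73,-0.36,0],"roll":0},{"linear":[-0.73,-0.36,0],"roll":0}]' &&
python3 -m jog '[{"linear":[0,0,0],"roll":-0.95},{"linear":[0,0,0],"roll":-0.95},{"linear":[0,0,0],"roll":-0.95},{"linear":[0,0,0],"roll":-0.95},{"linear":[0,0,0],"roll":-0.95},{"linear":[0,0,0],"roll":-0.95},{"linear":[0,0,0],"roll":-0.95},{"linear":[0,0,0],"roll":0},{"linear":[0,0,0],"roll":0},{"linear":[0,0,0],"roll":0}]' && python3 - <<'E'
from h import *
to(.4326,.279);snap('wrist','w2')
E
```

```text
time_s: 1.2
position: [0.4329, 0.2789, 0.2313]
tool_rot: [[-0.97, 0.244, -0.0], [0.244, 0.97, -0.0], [0.0, -0.0, -1.0]]
ft_force: [0.4, 0.1, -0.3]
grip_width: 0.0851
gripper_force: 0.0
time_s: 2.03
position: [0.4319, 0.2801, 0.2312]
tool_rot: [[-0.946, -0.325, -0.0], [-0.325, 0.946, -0.0], [0.0, -0.0, -1.0]]
ft_force: [0.7, -0.5, -0.1]
grip_width: 0.0855
gripper_force: 0.0
t 2.03 p [0.4319 0.2801 0.2312] yaw_y 108.97 ft [ 0.68 -0.52 -0.11] w 0.0855
shift units [-0.008 -0.033 -0.   ]
```

View pics/w2.png

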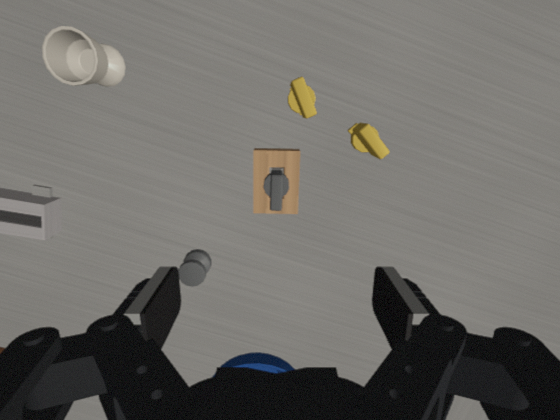

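Wrist view: block centred at (276,181) with its edges square to the image. The handle's top face spans (271,180) to (282,210), and the look-alikes sit at (302,98) and (370,141).

```bash
python3 - <<'E'
from h import *
import cv2
np.set_printoptions(precision=4,suppress=True)
C=Cam('pics/w2.npz');im=C.im
hs=cv2.cvtColor(im,cv2.COLOR_RGB2HSV);x0,y0=240,140
sub=hs[y0:225,x0:312]
wood=cv2.inRange(sub,(8,60,60),(25,255,255))
r=cv2.minAreaRect(cv2.findNonZero(wood));bx=cv2.boxPoints(r)+[x0,y0];print('wood px',bx)
P=C.plane(bx,.022);print(P,P.mean(0))
for a,b in((0,1),(1,2)):
    v=P[b]-P[a];print(np.linalg.norm(v),np.degrees(np.arctan2(v[1],v[0])))
# grey handle: dark
g=cv2.inRange(sub,(0,0,0),(180,70,95))
for row in range(168,214,2): 
    print(row,'wood',''.join('W' if w else ('g' if v else '.') for w,v in zip(wood[row-y0],g[row-y0])), im[row,276], im[row,268])
E
```

```text
wood px [[253. 213.]
 [253. 148.]
 [299. 148.]
 [299. 213.]]
[[0.476  0.2681 0.022 ]
 [0.4074 0.2462 0.022 ]
 [0.3917 0.2921 0.022 ]
 [0.4592 0.3169 0.022 ]] [0.4336 0.2808 0.022 ]
0.07196842536924847 -162.22479330083985
0.04858542611807306 108.93946779895141
168 wood .............WWWWWWWWWWWWWWWW....ggg.g.gg...WWWWWWWWWWWWWWWW............ [96 92 88] [166 139 107]
170 wood .............WWWWWWWWWWWWWWWW...ggggggggg...WWWWWWWWWWWWWWWW............ [61 62 60] [164 135 104]
172 wood .............WWWWWWWWWWWWWWWW..gggggggggggg.WWWWWWWWWWWWWWWW............ [44 47 48] [167 138 107]
174 wood .............WWWWWWWWWWWWWWWWgggggggggggggggWWWWWWWWWWWWWWWW............ [51 52 51] [98 80 63]
176 wood .............WWWWWWWWWWWWWWgggggggggggggggggggWWWWWWWWWWWWW............. [89 90 89] [78 79 79]
178 wood .............WWWWWWWWWWWWWggggggggggggg.g..gg..WWWWWWWWWWWW............. [94 91 92] [91 92 91]
180 wood .............WWWWWWWWWWWWgggggggggggggggg..gggg.WWWWWWWWWWW............. [91 92 91] [90 91 91]
182 wood .............WWWWWWWWWWW.gggggggggggggg.g..gggg..WWWWWWWWWW............. [91 91 90] [92 91 91]
[... 893 characters left out ...]
WWWWWWWWWWWWW.............. [93 93 93] [170 138 104]
202 wood .............WWWWWWWWWWWWWWWWWggggggg.g...WWWWWWWWWWWWWWWW.............. [93 92 92] [169 137 102]
204 wood .............WWWWWWWWWWWWWWWWWgggggggg.g..WWWWWWWWWWWWWWWW.............. [94 95 93] [170 140 105]
206 wood .............WWWWWWWWWWWWWWWWWgggg.gggg...WWWWWWWWWWWWWWWW.............. [94 94 94] [171 141 108]
208 wood .............WWWWWWWWWWWWWWWWWgggggg.gg...WWWWWWWWWWWWWWWW.............. [92 96 93] [171 142 106]
210 wood .............WWWWWWWWWWWWWWWWWWWWWWW....WWWWWWWWWWWWWWWWWW.............. [102  90  81] [171 140 105]
212 wood .............WWWWWWWWWWWWWWWWWWWWWWWWWWWWWWWWWWWWWWWWWWWWW.............. [163 133 100] [170 141 106]
```

```bash
python3 - <<'E'
from h import *
C=Cam('pics/w2.npz');np.set_printoptions(precision=4,suppress=True)
print(C.plane([[276,185]],.034))
H=C.plane([[275.7,209.5]],.066)[0];print(H, H-18e-3*np.array([np.cos(np.radians(19)),np.sin(np.radians(19)),0]))
to(.4335,.281,.056-.0187+.002)
E
```

```text
[[0.4348 0.2812 0.034 ]]
[0.4512 0.2866 0.066 ] [0.4342 0.2807 0.066 ]
t 2.08 p [0.4319 0.2801 0.2313] yaw_y 109.0 ft [0.04 0.36 0.26] w 0.0853
shift units [-0.045  0.008  4.799]
```

```bash
python3 -m jog '[{"linear":[-0.04,0.01,0.6],"roll":0},{"linear":[-0.02,0.01,0.6],"roll":0},{"linear":[0,0,0.6],"roll":0},{"linear":[0,0,0.6],"roll":0},{"linear":[0,0,0.6],"roll":0},{"linear":[0,0,0.6],"roll":0},{"linear":[0,0,0.5],"roll":0},{"linear":[0,0,0.4],"roll":0},{"linear":[0,0,0.2],"roll":0},{"linear":[0,0,0.1],"roll":0},{"linear":[0,0,0],"roll":0},{"linear":[0,0,0],"roll":0}]' 0 60 &&
python3 -m jog '[{"linear":[0,0,0],"roll":0},{"linear":[0,0,0],"roll":0},{"linear":[0,0,0],"roll":0},{"linear":[0,0,0],"roll":0},{"linear":[0,0,0],"roll":0},{"linear":[0,0,0],"roll":0}]' -1 60; python3 -c "
from h import *;to(.434,.281,.0395)"
```

```text
time_s: 3.08
position: [0.4344, 0.2819, 0.04]
tool_rot: [[-0.945, -0.327, 0.001], [-0.327, 0.945, 0.0], [-0.001, 0.0, -1.0]]
ft_force: [-0.4, 0.9, 0.3]
grip_width: 0.0425
gripper_force: 0.0
time_s: 3.58
position: [0.4343, 0.2819, 0.0401]
tool_rot: [[-0.945, -0.327, 0.001], [-0.327, 0.945, 0.001], [-0.001, 0.0, -1.0]]
ft_force: [-1.2, 0.5, 7.2]
grip_width: 0.0109
gripper_force: 58.7
t 3.58 p [0.4343 0.2819 0.0401] yaw_y 109.11 ft [-1.22  0.45  7.16] w 0.0109
shift units [ 0.014 -0.018  0.015]
```

```bash
python3 -m jog '[{"linear":[0,0,-0.05],"roll":0},{"linear":[0,0,-0.1],"roll":0},{"linear":[0,0,-0.15],"roll":0},{"linear":[0,0,-0.2],"roll":0},{"linear":[0,0,-0.4],"roll":0},{"linear":[0,0,-0.5],"roll":0},{"linear":[0,0,-0.6],"roll":0},{"linear":[0,0,-0.6],"roll":0},{"linear":[0,0,-0.6],"roll":0},{"linear":[0,0,-0.5],"roll":0},{"linear":[0,0,-0.3],"roll":0},{"linear":[0,0,0],"roll":0}]' &&
python3 -m jog '[{"linear":[0,-0.4,0],"roll":0},{"linear":[0,-0.8,0],"roll":0},{"linear":[0,-0.9,0],"roll":0},{"linear":[0,-0.9,0],"roll":0},{"linear":[0,-0.9,0],"roll":0},{"linear":[0,-0.9,0],"roll":0},{"linear":[0,-0.9,0],"roll":0},{"linear":[0,-0.9,0],"roll":0},{"linear":[0,-0.9,0],"roll":0},{"linear":[0,-0.9,0],"roll":0},{"linear":[0,-0.9,0],"roll":0},{"linear":[0,-0.9,0],"roll":0}]' &&
python3 -m jog '[{"linear":[0,-0.8,0],"roll":0},{"linear":[0,-0.4,0],"roll":0},{"linear":[0,0,0],"roll":1},{"linear":[0,0,0],"roll":1},{"linear":[0,0,0],"roll":1},{"linear":[0,0,0],"roll":1},{"linear":[0,0,0],"roll":1},{"linear":[0,0,0],"roll":1},{"linear":[0,0,0],"roll":1},{"linear":[0,0,0],"roll":1},{"linear":[0,0,0],"roll":1},{"linear":[0,0,0],"roll":1}]' &&
python3 -m jog '[{"linear":[0,0,0],"roll":1},{"linear":[0,0,0],"roll":1},{"linear":[0,0,0],"roll":1},{"linear":[0,0,0],"roll":1},{"linear":[0,0,0],"roll":1},{"linear":[0,0,0],"roll":1},{"linear":[0,0,0],"roll":1},{"linear":[0,0,0],"roll":1},{"linear":[0,0,0],"roll":1},{"linear":[0,0,0],"roll":1},{"linear":[0,0,0],"roll":0},{"linear":[0,0,0],"roll":0}]' | tail -3;  python3 -c "
from h import *;to(.568,-.016);snap('wrist','w3')"
```

```text
time_s: 4.58
position: [0.4347, 0.282, 0.2025]
tool_rot: [[-0.945, -0.327, 0.005], [-0.327, 0.945, 0.002], [-0.006, 0.0, -1.0]]
ft_force: [0.0, -0.2, -1.0]
grip_width: 0.0105
gripper_force: 58.5
time_s: 5.58
position: [0.5674, -0.1055, 0.1986]
tool_rot: [[-0.945, -0.327, -0.001], [-0.327, 0.945, 0.001], [0.001, 0.001, -1.0]]
ft_force: [0.8, -0.3, -1.0]
grip_width: 0.011
gripper_force: 58.6
time_s: 6.58
position: [0.5828, -0.149, 0.1984]
tool_rot: [[-0.856, 0.517, -0.002], [0.517, 0.856, 0.001], [0.002, -0.0, -1.0]]
ft_force: [0.6, 0.2, -0.9]
grip_width: 0.0111
gripper_force: 58.7
ft_force: [0.3, 0.8, -1.4]
grip_width: 0.0108
gripper_force: 58.7
t 7.58 p [ 0.5829 -0.1491  0.1987] yaw_y 9.26 ft [ 0.3   0.79 -1.35] w 0.0108
shift units [3.343e+00 1.660e-01 2.000e-03]
```

View pics/w3.png

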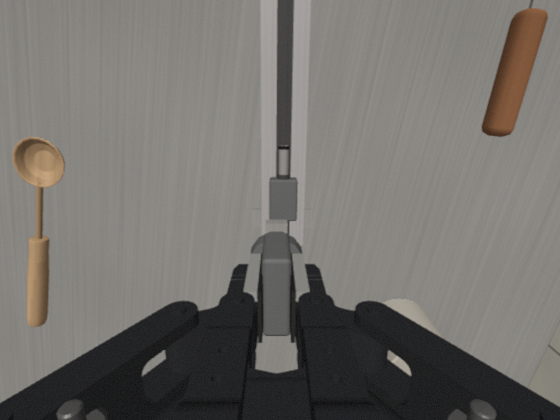

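Wrist view: slot runs from (285,0) to (283,145), black tip at (283,147), plunger up to row 178, and housing to row 220. The held stop sits at (276,265–333), its handle nearly parallel to the slot.

```bash
python3 - <<'E'
from h import *
import cv2
np.set_printoptions(precision=4,suppress=True)
C=Cam('pics/w3.npz');g=cv2.GaussianBlur(cv2.cvtColor(C.im,cv2.COLOR_RGB2GRAY),(3,9),0).astype(float)
L=[];O=[]
for r in range(5,135,5):
    row=g[r,250:325];d=np.diff(row)
    # slot: falling edge then rising edge
    sub=d[15:55];a=15+np.argmin(sub[:20]);b=15+np.argmax(d[a-15+20-5:55]) if 0 else a+4+np.argmax(d[a+4:a+26])
    def ref(k):
        w=np.abs(d[k-1:k+2]);return 250.5+k+((w*[-1,0,1]).sum()/w.sum())
    L.append((r,ref(a),ref(b)))
L=np.array(L);print(L[::5])
out=[]
for j in(1,2):
    k=np.polyfit(L[:,0],L[:,j],1);res=L[:,j]-np.polyval(k,L[:,0]);m=abs(res)<1;k=np.polyfit(L[m,0],L[m,j],1);print('res',res.std(),m.sum())
    rr=np.array([5,130]);out.append(C.plane(np.c_[np.polyval(k,rr),rr],.03))
m=(out[0]+out[1])/2;w=np.linalg.norm(out[0]-out[1],axis=1);print('width',w)
u=m[1]-m[0];u/=np.linalg.norm(u);print('yaw',np.degrees(np.arctan2(u[1],u[0])),'line pt',m[0])
for r in range(138,184): print(r,g[r,281:286].mean().round(),end=' ')
tip=C.plane([[283,146]],.038)[0];print('\ntip z38',tip,'z43',C.plane([[283,146]],.043)[0])
n=np.array([-u[1],u[0],0]);print('line at tip offset',(tip-m[0])@n)
print('handle rows');
for r in(275,295,315,330): 
    print(r,g[r,255:300:1].round().astype(int))
p=np.array([.5829,-.1491,.0]);print('expected handle ctr px',C.proj([p+[0,0,.2245]]),'collar ctr',C.proj([p+[0,0,.1926]]))
E
```

```text
[[  5.     277.2975 293.4359]
 [ 30.     276.6519 292.6481]
 [ 55.     276.5    292.4079]
 [ 80.     276.4518 291.6358]
 [105.     276.4048 291.4231]
 [130.     276.2922 290.6429]]
res 0.11547028602083922 26
res 0.1656588067322618 26
width [0.0137 0.0133]
yaw -81.1018562673275 line pt [0.5661 0.0083 0.03  ]
138 67.0 139 67.0 140 67.0 141 67.0 142 68.0 143 69.0 144 68.0 145 66.0 146 61.0 147 59.0 148 68.0 149 85.0 150 106.0 151 122.0 152 131.0 153 135.0 154 136.0 155 136.0 156 136.0 157 135.0 158 135.0 159 135.0 160 135.0 161 135.0 162 135.0 163 135.0 164 135.0 165 135.0 166 135.0 167 135.0 168 135.0 169 135.0 170 135.0 171 134.0 172 130.0 173 122.0 174 108.0 175 93.0 176 80.0 177 74.0 178 76.0 179 83.0 180 91.0 181 97.0 182 99.0 183 100.0 
tip z38 [ 0.5834 -0.1052  0.038 ] z43 [ 0.5832 -0.1047  0.043 ]
line at tip offset -0.00045833484334541555
handle rows
275 [131 131 126 102  64  39  43  64  83  92  96  97  98  98  98  98  98  98
  97  98  98  97  97  97  97  97  97  97  97  97  97  96  93  87  77  60
  42  39  62  99 125 132 131 131 131]
295 [137 119  83  52  41  39  36  46  69  88  95  96  97  97  97  97  97  97
  97  97  97  97  96  97  97  96  96  96  96  96  95  94  90  83  66  44
  36  39  42  51  80 115 135 135 121]
315 [21 23 31 39 40 38 34 40 64 86 94 96 97 97 97 96 96 96 97 96 96 96 96 96
 96 96 96 96 96 96 96 93 89 80 60 39 34 39 42 39 32 26 25 25 27]
330 [22 22 28 36 39 39 39 50 71 87 92 94 95 95 95 96 95 95 95 96 96 96 96 95
 95 95 94 95 95 95 94 92 87 79 65 47 38 39 39 36 31 26 26 28 27]
expected handle ctr px [[272.6529 302.4964]] collar ctr [[273.3459 266.5491]]
```

```bash
python3 -m jog '[{"linear":[0.4,0.03,0],"roll":0.07},{"linear":[0.7,0.03,0],"roll":0},{"linear":[0.7,0.04,0],"roll":0},{"linear":[0.7,0.04,0],"roll":0},{"linear":[0.5,0.04,0.2],"roll":0},{"linear":[0.22,0,0.5],"roll":0},{"linear":[0,0,0.6],"roll":0},{"linear":[0,0,0.6],"roll":0},{"linear":[0,0,0.6],"roll":0},{"linear":[0,0,0.4],"roll":0},{"linear":[0,0,0.24],"roll":0},{"linear":[0,0,0],"roll":0}]' &&  python3 -m jog '[{"linear":[0,0,0],"roll":0},{"linear":[0,0,0],"roll":0}]'|tail -3; python3 -c "
from h import *
to(.5694,-.0206,.0731);C=snap('wrist','w4');p=np.array([.5694,-.0206,.0731]);print(C.proj([p+[0,0,-.0331],p+[0,0,-.0061],p+[0,0,.0259]]))"
```

```text
time_s: 8.63
position: [0.5697, -0.0206, 0.0719]
tool_rot: [[-0.154, 0.988, -0.004], [0.988, 0.154, 0.001], [0.001, -0.003, -1.0]]
ft_force: [-0.3, -0.1, -1.9]
grip_width: 0.011
gripper_force: 58.7
ft_force: [-0.3, 0.6, -0.2]
grip_width: 0.0106
gripper_force: 58.7
t 8.8 p [ 0.5713 -0.021   0.0749] yaw_y 8.79 ft [-0.32  0.62 -0.2 ] w 0.0106
shift units [ 0.016 -0.045  0.045]
[[270.5845532  242.85012641]
 [269.8376298  263.71590829]
 [268.57979281 298.85438775]]
```

View pics/w4.png

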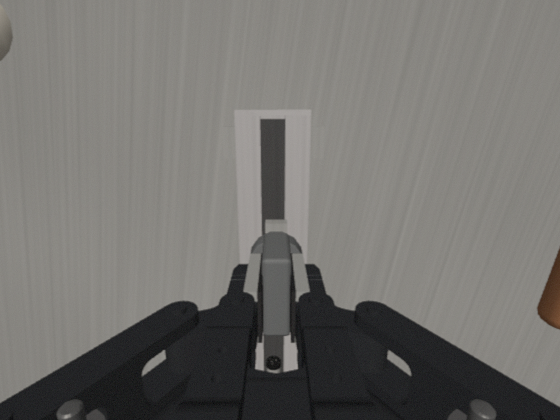

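Wrist view: slot at cols 261–286 for rows 120–220, head end at (276,226), collar at (276,245). The stop appears a millimetre or so right of the slot's centre line, so I'll measure that.

```bash
python3 - <<'E'
from h import *
import cv2
np.set_printoptions(precision=4,suppress=True)
C=Cam('pics/w4.npz');g=cv2.GaussianBlur(cv2.cvtColor(C.im,cv2.COLOR_RGB2GRAY),(3,5),0).astype(float)
d=np.diff(g,axis=1)
def e(r,lo,hi,s):
    x=d[r,lo:hi]*s;k=lo+np.argmax(x);w=np.clip(d[r,k-2:k+3]*s,0,None);return k+.5+(w*np.arange(-2,3)).sum()/w.sum()
L=np.array([(r,e(r,252,270,-1),e(r,278,296,1)) for r in range(125,212,6)]);print(L[::5])
mid=[]
for j in(1,2):
    k=np.polyfit(L[:,0],L[:,j],1);mid.append(C.plane(np.c_[np.polyval(k,[125,210]),[125,210]],.03))
m=(mid[0]+mid[1])/2;print('w',np.linalg.norm(mid[0]-mid[1],axis=1));u=m[1]-m[0];u/=np.linalg.norm(u);yaw=np.degrees(np.arctan2(u[1],u[0]));print('slot yaw',yaw,m)
n=np.array([-u[1],u[0],0])
for r in(222,226,230): print(r,g[r,255:300].round().astype(int))
for r in(242,250): print(r,g[r,240:312].round().astype(int))
for nm,r,lo,hi,z in(('head',226,(258,270),(282,294),.0488),('handle',300,(257,268),(284,296),.1008),('handle',325,(257,268),(284,296),.1008)):
    for s in((1,-1),(-1,1)):
        a,b=e(r,*lo,s[0]),e(r,*hi,s[1]);P=C.plane([[(a+b)/2,r]],z)[0];print(nm,s,a,b,'off n',(P-m[0])@n*1000)
p=np.array([.5713,-.021,0]);print('TCP off',(p-m[0])@n*1000)
E
```

```text
[[125.     259.7283 284.7637]
 [155.     260.2935 284.5889]
 [185.     260.7391 284.3182]]
w [0.0137 0.0137]
slot yaw -81.2060539181101 [[ 0.5605  0.0446  0.03  ]
 [ 0.568  -0.0038  0.03  ]]
222 [150 151 152 154 154 148 122  85  68  80 106 127 132 132 131 130 129 128
 128 129 129 130 130 129 128 128 127 127 129 130 132 138 146 153 154 153
 153 152 152 154 155 155 155 155 154]
226 [150 151 152 154 154 148 122  85  69  85 114 135 141 141 141 140 139 137
 137 138 138 139 139 139 138 137 137 137 139 140 141 144 149 154 154 153
 153 153 154 154 154 154 154 155 154]
230 [150 151 152 154 155 149 123  87  70  84 114 136 141 139 136 133 131 130
 130 130 131 131 131 131 131 130 130 131 135 138 141 144 149 153 154 153
 153 153 152 153 154 154 154 155 154]
242 [152 154 154 154 154 153 153 153 154 155 154 154 153 146 127 104  88  83
  84  86  88  89  87  82  80  83  86  88  89  88  88  89  89  88  88  88
  89  89  88  88  88  88  88  88  89  87  82  76  71  73  78  80  77  75
  73  75  87 109 132 147 151 151 151 152 153 153 151 144 137 135 135 136]
250 [151 153 154 154 154 153 152 152 153 149 130 100  82  84  92  97  98  97
  98  98  98  95  87  80  82  85  88  89  90  90  90  90  89  89  89  90
  90  90  89  89  89  89  89  88  88  89  87  81  75  73  81  92  97  98
  98  97  97  93  83  70  71  97 130 149 154 153 150 143 137 136 136 136]
head (1, -1) 264.7361111111111 289.5 off n 2.565674859240419
head (-1, 1) 261.24117647058824 286.5 off n 0.8051577794486696
handle (1, -1) 262.8666666666667 289.05555555555554 off n 1.8361880955005856
handle (-1, 1) 257.47333333333336 294.6578947368421 off n 1.878220308029626
handle (1, -1) 263.0 288.89622641509436 off n 1.8222365969226983
handle (-1, 1) 260.3 291.8333333333333 off n 1.8711530764739785
TCP off 0.6441809350892745
```

```bash
python3 -m jog '[{"linear":[0,0,0],"roll":0},{"linear":[0,0,0],"roll":0},{"linear":[0,0,0],"roll":0}]'|sed -n 2,4p; cat > off.py <<'E'
from h import *
import cv2,sys
np.set_printoptions(precision=4,suppress=True)
from rig import env
def meas(tag):
    s=env.observe();p=np.array(s['position']);C=snap('wrist',tag)
    g=cv2.GaussianBlur(cv2.cvtColor(C.im,cv2.COLOR_RGB2GRAY),(3,5),0).astype(float);d=np.diff(g,axis=1)
    def e(r,lo,hi,s):
        x=d[r,lo:hi]*s;k=lo+np.argmax(x);w=np.clip(d[r,k-2:k+3]*s,0,None);return k+.5+(w*np.arange(-2,3)).sum()/w.sum()
    rr=np.arange(135,206,6);M=[]
    for lo,hi,s in((250,272,-1),(276,298,1)):
        k=np.polyfit(rr,[e(r,lo,hi,s) for r in rr],1);M.append(C.plane(np.c_[np.polyval(k,[135,205]),[135,205]],.03))
    m=(M[0]+M[1])/2;u=m[1]-m[0];u/=np.linalg.norm(u);n=np.array([-u[1],u[0],0])
    o=[(C.plane([[(e(r,257,268,1)+e(r,284,296,-1))/2,r]],p[2]+.0259)[0]-m[0])@n*1000 for r in(300,325)]
    R=np.array(s['tool_rot']);print(p,'yaw_y',round(np.degrees(np.arctan2(R[1,1],R[0,1])),2),'slot yaw',round(np.degrees(np.arctan2(u[1],u[0])),2),'handle off mm',np.round(o,2))
if __name__=='__main__':
    for i in range(3): meas(sys.argv[1]+str(i))
E
python3 off.py w5
```

```text
position: [0.5708, -0.0208, 0.0742]
tool_rot: [[-0.152, 0.988, 0.001], [0.988, 0.152, -0.0], [-0.0, 0.001, -1.0]]
ft_force: [-0.1, -0.5, -1.8]Traceback (most recent call last):
  File "off.py", line 17, in <module>
    for i in range(3): meas(sys.argv[1]+str(i))
                       ~~~~^^^^^^^^^^^^^^^^^^^^
  File "off.py", line 15, in meas
    R=np.array(s['tool_rot']);print(p,'yaw_y',round(np.degrees(np.arctan2(R[1,1],R[0,1])),2),'slot yaw',round(np.degrees(np.arctan2(u[1],u[0])),2),'handle off mm',np.round(o,2))
               ~^^^^^^^^^^^^
TypeError: 'int' object is not subscriptable
```

```bash
sed -i "s/for lo,hi,s in/for lo,hi,q in/; s/\[e(r,lo,hi,s) for/[e(r,lo,hi,q) for/" off.py; python3 -m jog '[{"linear":[0,-0.04,0],"roll":0},{"linear":[0,0,0],"roll":0},{"linear":[0,0,0],"roll":0},{"linear":[0,0,0],"roll":0}]'|sed -n 2,4p; python3 off.py w5
```

```text
position: [0.569, -0.021, 0.0737]
tool_rot: [[-0.152, 0.988, 0.0], [0.988, 0.152, 0.0], [0.0, 0.0, -1.0]]
ft_force: [-0.2, -1.5, -1.3]
[ 0.569  -0.021   0.0737] yaw_y 8.76 slot yaw -81.22 handle off mm [-0.33 -0.33]
[ 0.569  -0.021   0.0737] yaw_y 8.76 slot yaw -81.25 handle off mm [-0.27 -0.27]
[ 0.5691 -0.021   0.0737] yaw_y 8.76 slot yaw -81.25 handle off mm [-0.27 -0.26]
```

```bash
python3 -m jog '[{"linear":[0,0.007,0.06],"roll":0},{"linear":[0,0,0.06],"roll":0},{"linear":[0,0,0.04],"roll":0},{"linear":[0,0,0.02],"roll":0},{"linear":[0,0,0.02],"roll":0},{"linear":[0,0,0.02],"roll":0},{"linear":[0,0,0.02],"roll":0},{"linear":[0,0,0.02],"roll":0},{"linear":[0,0,0.02],"roll":0},{"linear":[0,0,0.02],"roll":0},{"linear":[0,0,0],"roll":0}]'; python3 off.py w6|tail -1
```

```text
time_s: 10.55
position: [0.5692, -0.021, 0.0616]
tool_rot: [[-0.152, 0.988, -0.0], [0.988, 0.152, 0.0], [0.0, -0.0, -1.0]]
ft_force: [0.4, 0.0, -1.5]
grip_width: 0.0113
gripper_force: 58.7
[ 0.5693 -0.021   0.0617] yaw_y 8.76 slot yaw -81.11 handle off mm [-0.1  -0.14]
```

Head is entering the slot with no contact force. Continuing slowly.

```bash
python3 -m jog '[{"linear":[0,0,0.02],"roll":0},{"linear":[0,0,0.02],"roll":0},{"linear":[0,0,0.02],"roll":0},{"linear":[0,0,0.02],"roll":0},{"linear":[0,0,0.02],"roll":0},{"linear":[0,0,0.02],"roll":0},{"linear":[0,0,0],"roll":0}]'|sed -n 1,4p; python3 -m jog '[{"linear":[0,0,0.02],"roll":0},{"linear":[0,0,0.02],"roll":0},{"linear":[0,0,0.02],"roll":0},{"linear":[0,0,0.02],"roll":0},{"linear":[0,0,0.02],"roll":0},{"linear":[0,0,0.02],"roll":0},{"linear":[0,0,0],"roll":0}]'|sed -n 1,4p;
```

```text
time_s: 11.28
position: [0.5693, -0.021, 0.0571]
tool_rot: [[-0.152, 0.988, 0.0], [0.988, 0.152, -0.0], [-0.0, 0.0, -1.0]]
ft_force: [-2.1, 0.5, 4.1]
time_s: 11.87
position: [0.5694, -0.021, 0.0521]
tool_rot: [[-0.152, 0.988, 0.0], [0.988, 0.152, -0.0], [-0.0, 0.0, -1.0]]
ft_force: [-0.9, 0.3, 5.1]
```

```bash
python3 -m jog '[{"linear":[0,0,0.02],"roll":0},{"linear":[0,0,0.02],"roll":0},{"linear":[0,0,0.01],"roll":0},{"linear":[0,0,0],"roll":0},{"linear":[0,0,0],"roll":0},{"linear":[0,0,0],"roll":0.4},{"linear":[0,0,0],"roll":0.6},{"linear":[0,0,0],"roll":0.75},{"linear":[0,0,0],"roll":0.75}]'; python3 -c "
from h import *;to(.5694,-.021)"
```

```text
time_s: 12.62
position: [0.5698, -0.021, 0.0504]
tool_rot: [[0.068, 0.998, 0.001], [0.998, -0.068, -0.0], [-0.0, 0.001, -1.0]]
ft_force: [-1.1, -0.4, 6.2]
grip_width: 0.0109
gripper_force: 59.7
t 12.62 p [ 0.5698 -0.021   0.0504] yaw_y -3.92 ft [-1.09 -0.4   6.16] w 0.0109
shift units [ 0.   -0.01 -0.  ]
```

Turning freely, 2.5 of 18 units done. Force matches the strip.

```bash
python3 -m jog '[{"linear":[0,0,0],"roll":0.75},{"linear":[0,0,0],"roll":0.75},{"linear":[0,0,0],"roll":0.75},{"linear":[0,0,0],"roll":0.75},{"linear":[0,0,0],"roll":0.75},{"linear":[0,0,0],"roll":0.75},{"linear":[0,0,0],"roll":0.75},{"linear":[0,0,0],"roll":0.75},{"linear":[0,0,0],"roll":0.75},{"linear":[0,0,0],"roll":0.75}]'|sed -n 2,4p; python3 -m jog '[{"linear":[0,0,0],"roll":0.75},{"linear":[0,0,0],"roll":0.75},{"linear":[0,0,0],"roll":0.75},{"linear":[0,0,0],"roll":0.75},{"linear":[0,0,0],"roll":0.75},{"linear":[0,0,0],"roll":0.75},{"linear":[0,0,0],"roll":0.75},{"linear":[0,0,0],"roll":0.75},{"linear":[0,0,0],"roll":0.75},{"linear":[0,0,0],"roll":0.75},{"linear":[0,0,0],"roll":0.5},{"linear":[0,0,0],"roll":0}]'; python3 -c "
from h import *;to(.5694,-.021)"
```

```text
position: [0.57, -0.0211, 0.0505]
tool_rot: [[0.662, 0.75, 0.002], [0.75, -0.662, -0.0], [0.001, 0.002, -1.0]]
ft_force: [0.5, 0.2, 5.0]
time_s: 14.45
position: [0.57, -0.0211, 0.0505]
tool_rot: [[0.989, 0.15, 0.002], [0.15, -0.989, -0.0], [0.002, 0.001, -1.0]]
ft_force: [0.4, -0.8, 5.5]
grip_width: 0.0115
gripper_force: 59.7
t 14.45 p [ 0.57   -0.0211  0.0505] yaw_y -81.38 ft [ 0.37 -0.77  5.47] w 0.0115
shift units [-0.014 -0.005 -0.   ]
```

```bash
python3 -m jog '[{"linear":[-0.012,0,-0.01],"roll":-0.03},{"linear":[0,0,-0.015],"roll":0},{"linear":[0,0,-0.015],"roll":0},{"linear":[0,0,-0.015],"roll":0},{"linear":[0,0,0],"roll":0},{"linear":[0,0,0],"roll":0}]'|sed -n 2,4p; python3 -m jog '[{"linear":[0,0.05,0],"roll":0},{"linear":[0,0.1,0],"roll":0},{"linear":[0,0.1,0],"roll":0},{"linear":[0,0.1,0],"roll":0},{"linear":[0,0.1,0],"roll":0},{"linear":[0,0.1,0],"roll":0},{"linear":[0,0.1,0],"roll":0},{"linear":[0,0.1,0],"roll":0},{"linear":[0,0.1,0],"roll":0},{"linear":[0,0.1,0],"roll":0},{"linear":[0,0.1,0],"roll":0},{"linear":[0,0,0],"roll":0}]'; python3 -c "
from h import *;to(.5816,-.098);snap('wrist','w7');snap('scene','s7');snap('side','d7')"
```

```text
position: [0.5698, -0.0211, 0.0528]
tool_rot: [[0.988, 0.155, 0.003], [0.155, -0.988, -0.0], [0.003, 0.001, -1.0]]
ft_force: [2.5, 0.3, 5.0]
time_s: 15.95
position: [0.5753, -0.0629, 0.0522]
tool_rot: [[0.988, 0.154, -0.0], [0.154, -0.988, 0.0], [-0.0, -0.0, -1.0]]
ft_force: [-0.3, -0.1, 4.8]
grip_width: 0.0111
gripper_force: 59.7
t 15.95 p [ 0.5753 -0.0629  0.0522] yaw_y -81.12 ft [-0.27 -0.11  4.83] w 0.0111
shift units [ 0.02   0.892 -0.   ]
```

```bash
python3 -m jog '[{"linear":[0.01,0.06,0],"roll":0},{"linear":[0,0.08,0],"roll":0},{"linear":[0,0.08,0],"roll":0},{"linear":[0,0.08,0],"roll":0},{"linear":[0,0.08,0],"roll":0},{"linear":[0,0.08,0],"roll":0},{"linear":[0,0.05,0],"roll":0},{"linear":[0,0.03,0],"roll":0}]'|grep -E 'pos|ft'
python3 -m jog '[{"linear":[0,0.03,0],"roll":0},{"linear":[0,0.03,0],"roll":0}]'|grep -E 'pos|ft'
python3 -m jog '[{"linear":[0,0.03,0],"roll":0},{"linear":[0,0.03,0],"roll":0}]'|grep -E 'pos|ft'
python3 -c "
from h import *;to(.5816,-.098);snap('wrist','w8');snap('scene','s8');snap('side','d8')"
```

```text
position: [0.5789, -0.0836, 0.0522]
ft_force: [-0.3, 2.9, 5.2]
position: [0.5793, -0.0858, 0.0522]
ft_force: [-0.2, 2.5, 5.8]
position: [0.5796, -0.0881, 0.0522]
ft_force: [0.7, 2.5, 4.5]
t 17.1 p [ 0.5796 -0.0881  0.0522] yaw_y -81.09 ft [0.68 2.55 4.53] w 0.0112
shift units [ 0.01   0.252 -0.   ]
```

```bash
python3 - <<'E'
from h import *
import cv2
u=np.array([np.cos(np.radians(-81.15)),np.sin(np.radians(-81.15)),0]);tip=np.array([.5831,-.1052,.043])
t=np.arange(-.02,.032,.001)
for n in('scene0','s7','s8','side0','d7','d8','w7','w8'):
    C=Cam(f'pics/{n}.npz');px=C.proj(tip+t[:,None]*u).astype(np.float32);g=cv2.cvtColor(C.im,cv2.COLOR_RGB2GRAY)
    print(n,px[20].round(),px[30].round(),cv2.remap(g,px[:,0].copy(),px[:,1].copy(),cv2.INTER_LINEAR).ravel())
c=[]
for n,box,k in(('s8',(200,190,80,60),4.9),('w8',(240,200,160,120),2.45),('w7',(240,200,160,120),2.45),('d8',(260,165,60,45),6.5)):
    x,y,w,h=box;c.append(cv2.resize(cv2.imread(f'pics/{n}.png')[y:y+h,x:x+w],(392,294),interpolation=cv2.INTER_CUBIC))
cv2.imwrite('pics/m8.png',np.vstack([np.hstack(c[:2]),np.hstack(c[2:])]))
E
```

```text
scene0 [257. 227.] [254. 229.] [137 138 138 138 139 138 138 139 139 139 139 140 141 141 139 138 134 127
 120 111 103  99 106 114 123 126 127 129 129 130 132 131 130 130 129 128
 127 127 128 128 128 127 125 118 110 102  95  88  87  87  87  88]
s7 [257. 227.] [254. 229.] [144 145 144 144 144 143 144 144 143 143 143 143 143 143 142 142 139 132
 125 115 107 103 110 119 128 131 132 134 133 133 133 134 134 135 135 136
 136 135 134 133 133 131 129 122 116 109 100  92  89  91  93  92]
s8 [257. 227.] [254. 229.] [ 48  52  60  69  74  77  80  83  84  84  83  80  75  70  64  59  62  69
  76  81  88  97 108 118 128 131 132 133 133 133 133 133 133 134 134 135
 136 134 134 133 132 132 131 124 115 107  99  93  91  91  91  91]
side0 [284. 201.] [285. 199.] [ 77  82  86  87  87  87  82  78  76  81  84  84  82  78  71  62  53  54
  55  56  58  69  79  89 100 112 124 135 144 145 146 145 144 143 141 141
 141 140 139 140 142 137 130 123 117 110  99  88  77  68  76  84]
d7 [284. 201.] [285. 199.] [ 79  81  83  85  86  88  92  97 101 100  99  97  93  82  73  66  62  62
  62  63  64  69  75  82  91 104 116 128 139 141 143 146 149 147 146 145
 144 142 141 142 146 141 134 127 120 114 102  90  79  70  79  87]
d8 [284. 201.] [285. 199.] [ 91  75  62  52  50  55  61  66  72  81  91 100 109 117 125 133 139 133
 128 123 118 113 108 104 101 100 100 101 102  97  92  87  83  84  86  87
  89  87  81  75  70  69  72  73  76  79  80  81  81  79  85  91]
w7 [362. 263.] [382. 263.] [160 160 160 159 159 160 160 160 160 160 160 160 161 158 160 161 160 152
  87  66  27  26  71 148 147 147 146 148 146 145 147 146 147 148 147 146
 147 147 148 147 146 147 146 148 148 101  70  72  71  73  94 114]
w8 [311. 264.] [331. 264.] [107 105 107 107 105 105 104 104  86  60  37  74  79  80  80  78  73  47
  45  53  28  26  61 142 150 147 148 147 149 149 150 145 148 148 148 147
 147 146 148 150 148 147 148 148 149 128  71  72  72  72 101 119]
```

The plunger is clearly visible to the wrist camera: its light part spans 22 mm and hasn't moved. Advancing about 9 mm at 10 mm/s.

```bash
python3 -m jog '[{"linear":[0,0.02,0],"roll":0},{"linear":[0,0.02,0],"roll":0},{"linear":[0,0.02,0],"roll":0},{"linear":[0,0.02,0],"roll":0},{"linear":[0,0.02,0],"roll":0},{"linear":[0,0.02,0],"roll":0}]'|grep -E 'pos|ft'
python3 -m jog '[{"linear":[0,0.02,0],"roll":0},{"linear":[0,0.02,0],"roll":0},{"linear":[0,0.02,0],"roll":0},{"linear":[0,0.02,0],"roll":0},{"linear":[0,0.02,0],"roll":0},{"linear":[0,0,0],"roll":0}]'|grep -E 'pos|ft'
cat > pl.py <<'E'
from h import *
import cv2,sys
to(.5816,-.098);C=snap('wrist',sys.argv[1])
u=np.array([np.cos(np.radians(-81.15)),np.sin(np.radians(-81.15)),0]);tip=np.array([.5831,-.1052,.043])
t=np.arange(-.01,.032,.0005);px=C.proj(tip+t[:,None]*u).astype(np.float32);g=cv2.cvtColor(C.im,cv2.COLOR_RGB2GRAY)
v=cv2.remap(g,px[:,0].copy(),px[:,1].copy(),cv2.INTER_LINEAR).ravel();b=np.flatnonzero(v>110);print(v,'light run mm',t[b[0]]*1000,t[b[b<80][-1]]*1000)
E
python3 pl.py w9
```

```text
position: [0.5803, -0.0924, 0.0522]
ft_force: [-0.4, 4.4, 6.5]
position: [0.5809, -0.0964, 0.0522]
ft_force: [-0.3, 4.0, 5.5]
t 18.25 p [ 0.5809 -0.0964  0.0522] yaw_y -81.09 ft [-0.28  3.99  5.51] w 0.0111
shift units [ 0.011  0.043 -0.   ]
[106 107 106 105 105 105 104 104 104 103 103 102  95  83  69  55  45  40
  63  79  79  77  79  79  80  79  78  82  77  69  36  25  27  29  48  70
  76  75  75  93 123 144 150 148 148 148 149 149 148 148 147 148 148 148
 148 148 148 148 149 148 148 148 149 148 147 147 148 148 148 146 130  97
  73  70  69  72  74  71  73  85  99 112 118 116] light run mm 10.000000000000018 25.00000000000003
```

```bash
python3 -m jog '[{"linear":[0,0.015,0],"roll":0},{"linear":[0,0.015,0],"roll":0},{"linear":[0,0,-0.01],"roll":0},{"linear":[0,0,-0.005],"roll":0},{"linear":[0,0,0],"roll":0},{"linear":[0,0,0],"roll":0}]'|grep -E 'pos|ft'
python3 pl.py w10; python3 - <<'E'
from h import *
import cv2
snap('scene','s10')
c=[]
for n,box in(('w10',(220,190,200,150)),('w8',(220,190,200,150)),('w7',(220,190,200,150)),('s10',(200,190,80,60))):
    x,y,w,h=box;c.append(cv2.resize(cv2.imread(f'pics/{n}.png')[y:y+h,x:x+w],(400,300),interpolation=cv2.INTER_CUBIC))
cv2.imwrite('pics/m10.png',np.vstack([np.hstack(c[:2]),np.hstack(c[2:])]))
E
```

```text
position: [0.5811, -0.0977, 0.0527]
ft_force: [0.2, 5.3, 4.2]
t 18.8 p [ 0.5811 -0.0977  0.0527] yaw_y -81.08 ft [0.2  5.35 4.16] w 0.0109
shift units [ 0.012  0.008 -0.   ]
[104 105 105 104 103 103 103 102 103 102 101 102 102 101  99  91  78  64
  54  41  43  69  79  80  79  77  79  79  79  78  79  80  65  33  25  24
  42  79 104 106 104 105 119 139 147 149 147 148 148 147 148 147 148 147
 148 147 147 148 148 147 148 149 148 147 147 147 147 148 149 147 131  96
  73  71  73  73  72  73  76  85 100 112 116 115] light run mm 11.000000000000018 25.00000000000003
```

Black tip has shifted about 6.5 mm. Letting go and withdrawing upward.

```bash
python3 -m jog '[{"linear":[0,0,0],"roll":0},{"linear":[0,0,0],"roll":0},{"linear":[0,0,0],"roll":0},{"linear":[0,0,0],"roll":0},{"linear":[0,0,0],"roll":0}]' -0.3 | grep -E 'pos|ft|grip'; python3 pl.py w11; python3 -m jog '[{"linear":[0,0,-0.05],"roll":0},{"linear":[0,0,-0.1],"roll":0},{"linear":[0,0,-0.2],"roll":0},{"linear":[0,0,-0.4],"roll":0},{"linear":[0,0,-0.5],"roll":0},{"linear":[0,0,-0.5],"roll":0},{"linear":[0,0,-0.5],"roll":0},{"linear":[0,0,-0.5],"roll":0},{"linear":[0,0,-0.3],"roll":0},{"linear":[0,0,0],"roll":0},{"linear":[0,0,0],"roll":0}]'| grep -E 'time|pos|ft|grip'; python3 pl.py w12; python3 - <<'E'
from h import *
import cv2
S=snap('scene','s12');D=snap('side','d12')
c=[]
for n,(x,y,w,h) in(('w12',(220,120,200,150)),('w10',(220,190,200,150)),('s12',(200,190,120,90)),('d12',(245,165,80,60))):
    c.append(cv2.resize(cv2.imread(f'pics/{n}.png')[y:y+h,x:x+w],(400,300),interpolation=cv2.INTER_CUBIC))
cv2.imwrite('pics/m12.png',np.vstack([np.hstack(c[:2]),np.hstack(c[2:])]))
C=Cam('pics/w12.npz');print('tip px in w12',C.proj([[.5831,-.1052,.043],[.5811,-.0977,.079]]))
E
```

```text
position: [0.5813, -0.0987, 0.0528]
ft_force: [-0.6, -0.1, 0.1]
grip_width: 0.0301
gripper_force: 0.0
t 19.32 p [ 0.5813 -0.0987  0.0528] yaw_y -81.1 ft [-0.61 -0.08  0.09] w 0.0301
shift units [ 0.009 -0.016 -0.   ]
[100  98  98  99  98  98  99  98  99  99  97  96  92  83  71  62  67  93
 106 106 106 106 106 106 105 106 106 106 105  99  74  40  28  31  26  38
  72  93  75  39  33  26  21  18  35  62  78  81  79  80  79  79  80  80
  78  80  97 119 130 131 132 131 130 131 133 141 147 149 150 147 130  94
  73  71  71  73  73  72  73  83 100 112 118 116] light run mm 18.500000000000025 25.00000000000003
time_s: 20.28
position: [0.5814, -0.0985, 0.1755]
ft_force: [-0.4, 0.4, -0.8]
grip_width: 0.0299
gripper_force: 0.0
t 20.28 p [ 0.5814 -0.0985  0.1755] yaw_y -81.09 ft [-0.36  0.42 -0.76] w 0.0299
shift units [ 0.006 -0.011 -0.   ]
[103 103 103 104 104 102 101  99 100 100  98  94  88  79  70  80  88  97
 100 100 100 101 102 102 100 100 100 100  98  87  70  46  33  23  33  53
  92 120 139 143 143 143 143 142 142 142 142 143 143 143 142 142 142 142
 142 142 142 143 142 142 143 143 143 142 143 143 144 143 140 136 124 108
  87  72  68  67  68  70  74  86  97 107 109 106] light run mm 8.500000000000016 25.00000000000003
tip px in w12 [[284.50594765 200.41016047]
 [275.55229364 213.83350831]]
```

View pics/m12.png

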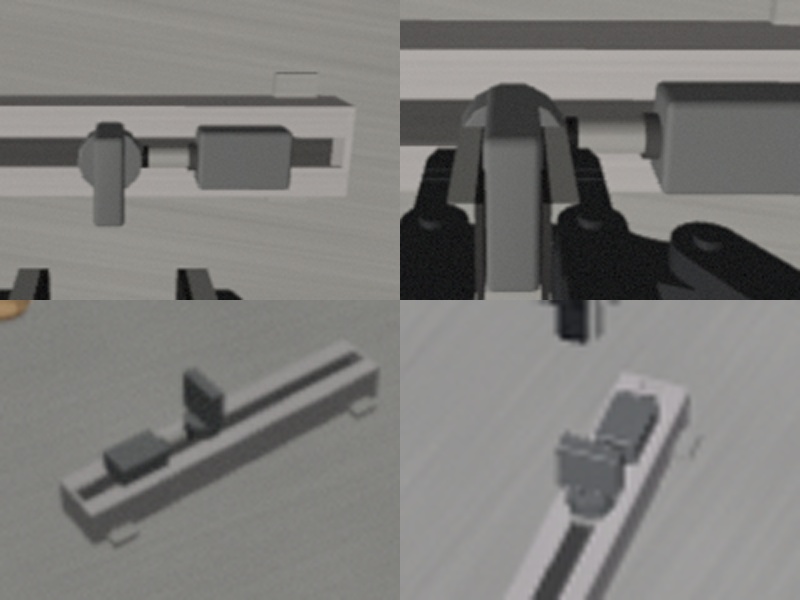

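The stop is caught with its handle square across the track and the collar on the tip. The plunger is about 5.7 mm in, a little short of half way. I'll re-grip gently and nudge it about 1.3 mm.

```bash
python3 pl.py w13|tail -1; python3 -m jog '[{"linear":[0,0,0.3],"roll":0},{"linear":[0,0,0.5],"roll":0},{"linear":[0,0,0.5],"roll":0},{"linear":[0,0,0.5],"roll":0},{"linear":[0,0,0.5],"roll":0},{"linear":[0,0,0.4],"roll":0},{"linear":[0,0,0.2],"roll":0},{"linear":[0,0,0.1],"roll":0},{"linear":[0,0,0.03],"roll":0},{"linear":[0,0,0],"roll":0},{"linear":[0,0,0],"roll":0}]' | grep -E 'pos|ft'; python3 -m jog '[{"linear":[0,-0.02,0],"roll":0},{"linear":[0,0,0],"roll":0},{"linear":[0,0,0],"roll":0},{"linear":[0,0,0],"roll":0},{"linear":[0,0,0],"roll":0},{"linear":[0,0,0],"roll":0}]' -1 20| grep -E 'time|pos|ft|grip'; python3 pl.py w14|head -1
```

```text
85  71  69  68  69  71  77  87 100 106 110 107] light run mm 8.500000000000016 25.00000000000003
position: [0.5818, -0.0986, 0.0546]
ft_force: [-0.3, -0.0, 0.4]
time_s: 21.9
position: [0.5815, -0.0975, 0.0543]
ft_force: [-1.1, 2.1, 5.7]
grip_width: 0.0115
gripper_force: 24.4
t 21.9 p [ 0.5815 -0.0975  0.0543] yaw_y -81.09 ft [-1.1   2.06  5.73] w 0.0115
```

```bash
python3 -m jog '[{"linear":[0,0.015,0],"roll":0},{"linear":[0,0.015,0],"roll":0},{"linear":[0,0.015,0],"roll":0},{"linear":[0,0,0],"roll":0},{"linear":[0,0,0],"roll":0}]' | grep -E 'pos|ft'; python3 -m jog '[{"linear":[0,0,0],"roll":0},{"linear":[0,0,0],"roll":0},{"linear":[0,0,0],"roll":0},{"linear":[0,0,0],"roll":0},{"linear":[0,0,0],"roll":0}]' -0.3 | grep -E 'pos|ft|grip'; python3 -m jog '[{"linear":[0,0,-0.05],"roll":0},{"linear":[0,0,-0.1],"roll":0},{"linear":[0,0,-0.2],"roll":0},{"linear":[0,0,-0.4],"roll":0},{"linear":[0,0,-0.5],"roll":0},{"linear":[0,0,-0.5],"roll":0},{"linear":[0,0,-0.5],"roll":0},{"linear":[0,0,-0.5],"roll":0},{"linear":[0,0,-0.3],"roll":0},{"linear":[0,0,0],"roll":0},{"linear":[0,0,0],"roll":0}]'| grep -E 'time|pos|ft|grip'; python3 pl.py w15; python3 - <<'E'
from h import *
import cv2
a=cv2.imread('pics/w12.png').astype(float);b=cv2.imread('pics/w15.png').astype(float);d=np.abs(a-b).max(2)>35;ys,xs=np.nonzero(d);print(d.sum(),(xs.min(),xs.max(),ys.min(),ys.max()) if len(xs) else '')
C=Cam('pics/w15.npz');g=cv2.cvtColor(C.im,cv2.COLOR_RGB2GRAY)
# handle rows: left/right edges
m=g[195:232,255:300].astype(int);print(m[::6])
E
```

```text
position: [0.5817, -0.0987, 0.0542]
ft_force: [-0.0, 3.8, 6.3]
position: [0.5815, -0.0996, 0.0536]
ft_force: [-1.5, -0.6, -0.5]
grip_width: 0.03
gripper_force: 0.0
time_s: 23.7
position: [0.5816, -0.0995, 0.1763]
ft_force: [0.7, -0.5, -0.4]
grip_width: 0.0302
gripper_force: 0.0
t 23.7 p [ 0.5816 -0.0995  0.1763] yaw_y -81.09 ft [ 0.7  -0.48 -0.38] w 0.0302
shift units [ 0.007 -0.036 -0.   ]
[104 103 103 103 103 102 102 102 102 101 101 100 100  96  88  76  64  72
  83  96 101  99  99 100 100 101 100 101 102  99  95  88  73  50  37  29
  35  49  87 118 138 143 144 142 142 143 143 142 142 141 142 143 142 142
 142 142 141 141 141 141 142 142 143 143 142 142 142 143 143 135 124 105
  88  73  70  71  69  69  75  86 100 107 112 107] light run mm 9.500000000000018 25.00000000000003
87 (np.int64(53), np.int64(385), np.int64(165), np.int64(361))
[[ 69  67  66  70  93 108 104 103 101 102 104 103 109 112 108 105 104 106
  107 105 102 103 101  99  99  86  63  80 102 102 103 100 103 102  88  57
   31  21  33  86 116 114 115 113 115]
 [ 69  68  69  81  98 104 104 102 103 103 101 104 107 111 105 104
[... 357 characters left out ...]
5 108 109 105 104 104 104
  102 103 100  98 100 101  97  84  70  95 127 143 157 161 161 161 161 160
  161 159 162 159 160 160 160 161 160]
 [141 142 140 140 140 140 139 140 141 140 139 125 109 111 105 104 103 100
  101 100 100 101 101  99  98  82  74 115 141 142 142 142 143 142 141 142
  143 142 141 143 142 141 142 142 143]
 [141 142 140 140 139 140 140 140 140 142 140 132 116 110 105 103 102 101
  102 100 101  99  98  98  97  83  76 117 145 147 144 144 144 143 144 144
  141 144 144 142 141 143 143 142 140]
 [141 142 141 140 142 140 144 144 143 143 144 140 130 112 102 101  99  99
   99 100  96  97  95  96  92  82  97 127 142 142 143 144 141 143 143 142
  144 143 142 143 143 143 142 142 144]]
```

The light run now starts at 9.3 mm, against 2.6 mm untouched, so the plunger is about 6.7 mm in. The stop is stable and the gripper is clear.

```bash
python3 -c "
from rig import env
print(env.close_job())"
```

```text
the job is handed in; nothing more can be done
None
```

The door stop is caught in the track with its handle square across, the plunger is pressed in about 6.7 mm (half way is 7), the gripper is clear, and the job was handed in at about 24 s; after the first release the plunger was only about 5.7 mm in, so I re-gripped once and nudged it further.

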